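# Feel out a flywheel's heavy side on the balancing stand

### The arm

A 6-joint arm with a two-finger parallel gripper is mounted at the origin on the work surface. World frame = base frame: x ahead of the robot, y to its left, z up, the work surface at z = 0. Lengths are in m, angles in rad, forces in N, time in s.
With the tool pointing down it reaches from about 0.25 to 0.8 m from the base axis. Payload 3.9 kg.
Tool frame: the origin (TCP) lies on the centre line of the jaws, within the pads' length; the fingertips stand 14 mm ahead of it and the grasp point (between the pads) lies 5 mm behind it; x points along the fingers, y is the direction in which the jaws open and shut, and the axes are right-handed (so a half turn about x gives the same grasp; the last joint's range is limited). The gripper opens to 85 mm and grips with 20 to 120 N. Pads are 22 mm wide; open, the fingers measure 114 mm over their backs; the gripper's body (76 mm by 85 mm) begins 54 mm behind the grasp point. The pads swing forward as they close: fully open they stand 13 mm farther back than shut.
Start: joints at [1.208, 0.26, -0.138, 1.173, 0, 1.571], TCP at [0.186, 0.491, 0.245] pointing down, gripper open.
Joint ranges: [-2.78, 2.78], [-0.83, 1.72], [-1.28, 1.37], [-1.9, 2.12], [-1.57, 1.48], [-3.14, 3.14]. Speed limits (rad/s): [2.57, 2.57, 3.14, 3.14, 3.14, 3.14].

### API

Orientations are given as a 3x3 rotation matrix whose columns are the frame's x, y, z axes.
In Python, from station import manip, imaging, ticket gives the robot as it stands.
- The arm moves only by the tool jog_arm, never from a script. Its argument "moves" is a list of rows, each a list of 2 entries, a list of its own where there are three numbers: the shift along the tool's x, y, z in cm, then the turn about the tool's x in degrees. A call has 1 to 12 rows; each row is the pose to reach, as a shift and turn from the pose commanded when the call began, along the tool's axes at that moment; what a row does not reach only later rows make up. A row lasts 1/10 s, in which the tool goes at most 50 mm and 8.59 degrees, less where a joint would pass 70% of its speed; a pose out of reach is approached as far as the arm can. A call with a gripper value outside its range is refused whole. "jaw" is the closure, from -1 (fully open) to 1 (shut), set as the call begins (left out, the last holds). The fingers move at their own pace and stop on an object; "force" is the grip in N (left out, the last holds). Time passes only in rows, so rows that repeat a pose let the fingers close. It gives the time, the measured TCP pose, the force and the opening at its end, in the units of the state.
- manip.get_obs(): the state, without advancing time (a new reading comes with each control period).
- imaging.capture(name): name is "side" or "top" or "wrist"; returns a dict with "color" (480x640x3 uint8, red, green, blue), "fx", "fy", "cx", "cy" (pixels), "rvec" (rotation vector, rad) and "tvec" (3), from world to camera coordinates, as OpenCV has them. Camera axes: x right, y down, z forward; pixel columns grow to the right and rows downward; lengths in m; the calibration is good to about 2 mm. A picture is of the moment at which its call begins. There is no depth.
- ticket.close_job(): hands the job in, once; it reports no verdict.
The state is a dict: "time": time; "joints": joint angles; "joint_velocities": joint speeds; "joint_torque": joint torques, N m; "ee_pos": TCP position; "orientation": TCP orientation; "contact_force": force on the tool from outside, world axes, zero at the start; "moment": the same for the moment, N m; "gripper_width": finger opening in m.
Only numpy, scipy, OpenCV 4.12 (cv2) and the standard library are available. Lean on these libraries where they do the work, as an engineer would, in place of code of your own. Each camera call takes 0.05 s, during which the arm holds its last target. There are 200 camera calls.

### The job

Push the loose sleeve fully home onto the flywheel's crank pin. Then, holding the sleeve, crank the wheel round to find its hidden heavy side by feel, at least until the heavy side has gone over the top of the sloping wheel, and bring the heavy side to the bottom. Finish while still gripping the sleeve on its pin, with the wheel held still and heavy side down; leave the other things on the bench alone.

Things in the scene. Friction and masses are not known exactly. Their poses are not given: they have to be found in the camera images.
- sleeve: Loose black rigid tube, 28 mm outside diameter, 17 mm bore, 70 mm long, open at both ends and the same either way up, 60 g; it starts standing upright on the bench. Origin at the centre of its lower end, z along the tube to the other end.
- sleeve_end (a point): Centre of the sleeve's other (at the start upper) end, 70 mm from its origin.
- axle: Fixed axle of the balancing stand (grey pedestal, 200 x 160 mm base plate). Origin on the wheel's axis at the wheel's front face, 140 mm above the bench. z points out of the face along the axis, leaning 40 degrees from vertical towards the stand's front (roughly the robot); x lies in the wheel's plane straight uphill (wheel's top), -x is the bottom; y is level. Does not turn.
- wheel: Toothed aluminium flywheel, 170 mm diameter, 20 mm thick; origin on the axis at the front face, z out of the face, x towards the crank pin; a 36 mm hub stands 12 mm out. Turns endlessly both ways; steady bearing drag of 0.17 N m keeps it where it is left. A hidden insert makes one side heavy (pull 0.09 to 0.14 N m when level with the axis); where it lies relative to the pin differs every time.
- pin_base (a point): Foot of the crank pin, where the seated sleeve's end rests: on the pin's axis, 50 mm from the wheel's axis, 6 mm out of the face (on a collar of 24 mm diameter). The pin is parallel to the wheel's axis, 14 mm diameter, 45 mm long, its last 8 mm tapering to 8 mm. At the pin the heavy side's pull is up to 1.9 to 2.7 N, the drag 3.4 N.
- pin_tip (a point): Tip of the crank pin, 45 mm from pin_base along the pin.
- heavy_point (a point): The judge's mark inside the wheel: a point 0.1 mm from the wheel's axis towards the heavy side. That is far less than the noise of the readings, and its attitude is random and tells nothing: feel the wheel instead.
- screwdriver: Bystander: a screwdriver lying beyond the sleeve; leave alone.
- oil_jar: Bystander: a capped amber glass jar, 60 mm diameter, 100 mm high, to the left of the stand; leave alone.
- parts_bin: Bystander: an open grey bin, 140 x 100 x 60 mm, left of the stand, nearer the robot; leave alone.
Not all that is in view belongs to the job. Of the things that look like the sleeve, the largest one is meant.

How it is judged:
On the way, in this order (a step that is already met when the one before it is completed fails the run):
1. the sleeve is fully home on the crank pin (its end within 8 mm of the pin's foot), the wheel at rest (distance between any of sleeve, sleeve_end and pin_base below 0.008 m and angle between the z axis of sleeve and the z axis of axle, either way round below 0.25 rad and angular speed of wheel below 0.08 rad/s), for 0.2 s.
2. the wheel turns, cranked by the gripped sleeve, as its heavy side goes over the top (x of heavy_point in the frame of axle above 8.66025e-05 m and angular speed of wheel above 0.1 rad/s and contact force between the fingers and sleeve above 1 N).
At the end, for the whole second after the job is handed in: Heavy side within 25 degrees of straight down the slope, wheel at rest, the sleeve on the crank pin with its end within 10 mm of the pin's foot, and the gripper still gripping the sleeve with more than 2 N (x of heavy_point in the frame of axle below -9.06308e-05 m and angular speed of wheel below 0.08 rad/s and distance between any of sleeve, sleeve_end and pin_base below 0.01 m and angle between the z axis of sleeve and the z axis of axle, either way round below 0.25 rad and contact force between the fingers and sleeve above 2 N); the arm keeps its last pose, push and grip.
It fails at once if a bystander is moved by more than 30 mm (distance of any of screwdriver, oil_jar, parts_bin from where it was at the start of the episode above 0.03 m).
It also fails if it takes over 72 s, if anything falls off the work surface, if the arm or the gripper's body presses on something with over 40 N, if the wrist force passes 120 N, or if a joint passes its speed limit or range.

## Working session

There is one attempt and no reset: what is moved stays moved. The work goes in short steps, Python scripts to look and compute and a tool call to move; the robot and the scene stay as the last step left them, time stands still between calls to the robot, and variables do not carry over. Pictures are saved under pics/ and viewed, about 8 in all and at most 12, crops included, and the job is handed in when it is done.

Besides the shell and the picture viewer there is one more tool, called after "Request:" as name([rows], argument=value, ...), one row to a line, values as JSON. jog_arm: Moves the arm, as the interface text tells. Its arguments: {"type":"object","properties":{"moves":{"type":"array"},"jaw":{"type":"number"},"force":{"type":"number"}},"required":["moves"]}

```bash
ls; mkdir -p pics; cat > h.py <<'E'
import numpy as np, cv2
from station import manip, imaging, ticket
def cap(n,f=None):
    c=imaging.capture(n)
    if f: cv2.imwrite('pics/'+f+'.png',c['color'][...,::-1])
    return c
def K(c): return np.array([[c['fx'],0,c['cx']],[0,c['fy'],c['cy']],[0,0,1.]])
def proj(c,P): return cv2.projectPoints(np.array(P,float).reshape(-1,3),np.array(c['rvec'],float),np.array(c['tvec'],float),K(c),None)[0].reshape(-1,2)
def ray(c,uv):
    R=cv2.Rodrigues(np.array(c['rvec'],float))[0];t=np.array(c['tvec'],float).ravel()
    d=R.T@np.linalg.solve(K(c),[uv[0],uv[1],1]);return -R.T@t,d/np.linalg.norm(d)
def atz(c,uv,z):
    o,d=ray(c,uv);return o+d*(z-o[2])/d[2]
def tri(rs):
    A=sum(np.eye(3)-np.outer(d,d) for o,d in rs);b=sum((np.eye(3)-np.outer(d,d))@o for o,d in rs)
    return np.linalg.solve(A,b)
E
python3 - <<'E'
from h import *
import pickle
d={n:cap(n,n+'0') for n in('side','top')}
pickle.dump(d,open('c0.pkl','wb'))
for n,c in d.items(): print(n,ray(c,(320,240)),c['fx'])
o=manip.get_obs();print(o)
E
```

```text
pics
side (array([ 0.22960406, -0.61254042,  0.95095187]), array([ 0.27882697,  0.60592439, -0.74505782])) 561.9009618465391
top (array([0.34707052, 0.02412005, 1.26387244]), array([ 0.16483813, -0.00541669, -0.98630576])) 482.56098082657786
{'time': 0.1, 'joints': array([ 1.20799648e+00,  2.60623281e-01, -1.39277404e-01,  1.17269129e+00,
       -1.47328290e-05,  1.57078946e+00]), 'joint_velocities': array([-0.00138279, -0.0019977 ,  0.00312868, -0.00050725, -0.00241564,
       -0.00095174]), 'joint_torque': array([ 1.26907809e-03, -4.06506407e+01,  2.54527563e+01,  1.00945198e-02,
        9.97019811e-05,  2.41659407e-06]), 'ee_pos': array([0.18610918, 0.4902608 , 0.24453139]), 'orientation': array([[-6.23488349e-04,  3.54886233e-01,  9.34909286e-01],
       [-1.68398920e-03,  9.34907769e-01, -3.54886780e-01],
       [-9.99998388e-01, -1.79564492e-03,  1.47204831e-05]]), 'contact_force': array([ 0.20412753, -0.16641871,  0.56332316]), 'moment': array([-0.01326156, -0.00666847, -0.02935177]), 'gripper_width': 0.08560450930873353}
```

View pics/side0.png

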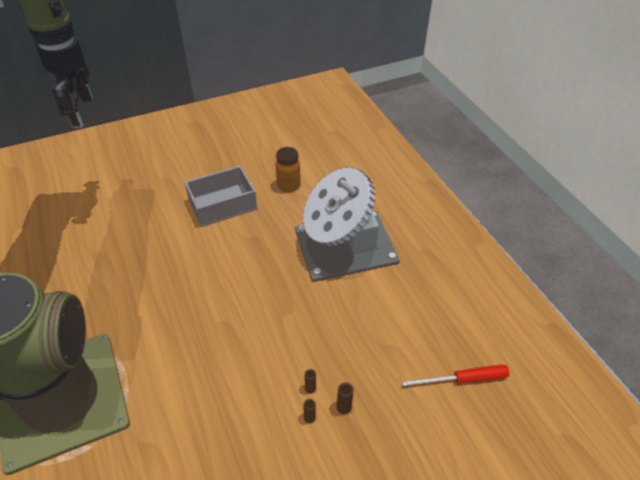

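View pics/top0.png

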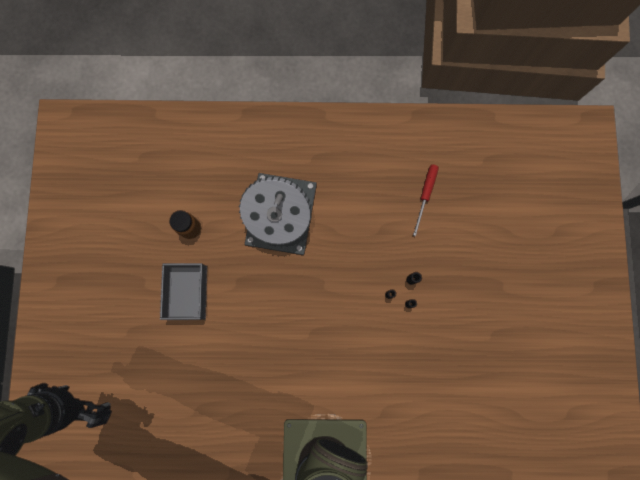

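Three sleeve-like tubes: side (345,398), (310,381), (310,411), which are top (414,279), (390,295), (410,304). The first is the tallest and widest, so it is the likely sleeve. Next I'll make an enlarged crop to confirm it.

```bash
python3 - <<'E'
from h import *
import pickle
d=pickle.load(open('c0.pkl','rb'))
def cr(n,u,v,w,h,s): return cv2.resize(d[n]['color'][v:v+h,u:u+w],None,fx=s,fy=s,interpolation=cv2.INTER_CUBIC)
a=np.hstack([cr('side',295,160,100,75,4),cr('top',230,165,100,75,4)])
b=np.hstack([cr('side',280,355,100,75,4),cr('top',360,255,100,75,4)])
cv2.imwrite('pics/crop1.png',np.vstack([a,b])[...,::-1])
E
```

```text
(no output)
```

View pics/crop1.png

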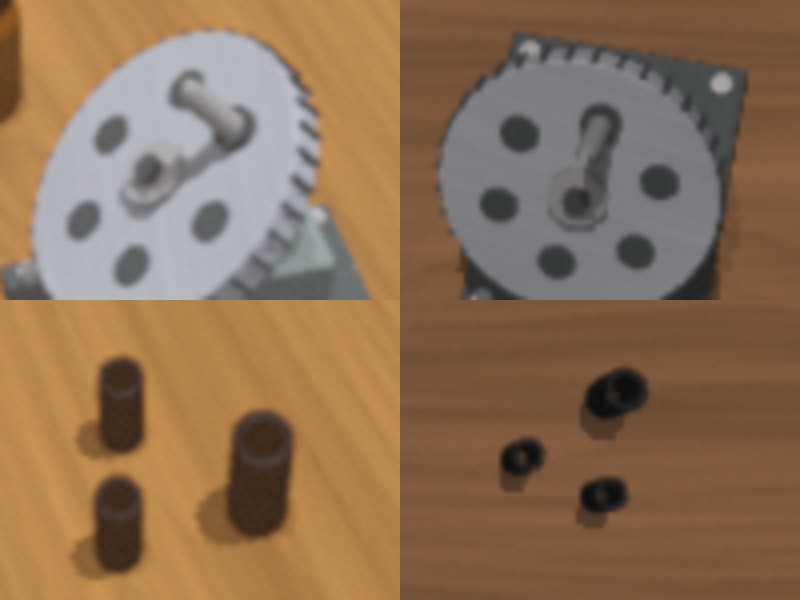

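The crop confirms that the largest tube is the sleeve (side (345,398), top (415,279)). The pin points uphill on the wheel: tip near side (340.5,182.5), foot near (354.5,191). Next I'll fit the stand pose.

```bash
cat >> h.py <<'E'
from scipy.optimize import least_squares
def axle(p):
    f=np.array([np.cos(p[2]),np.sin(p[2]),0]);u=np.array([0,0,1.]);a=np.radians(40)
    z=np.sin(a)*f+np.cos(a)*u; x=-np.cos(a)*f+np.sin(a)*u
    return np.array([p[0],p[1],.14]),np.c_[x,np.cross(z,x),z]
def pinpt(p,h,ph=None):
    o,R=axle(p);ph=p[3] if ph is None else ph
    return o+R@[.05*np.cos(ph),.05*np.sin(ph),h]
E
python3 - <<'E'
from h import *
import pickle
d=pickle.load(open('c0.pkl','rb'));s,t=d['side'],d['top']
print('sleeve top',tri([ray(s,(345.5,389.2)),ray(t,(416.75,277.5))]),atz(t,(416.75,277.5),.07),atz(s,(345.5,389.2),.07),'bottom',atz(s,(344.5,410),0))
for n,a in (('small1',(390.5,294)),('small2',(411,303.5))): print(n,atz(t,a,.04))
def res(p):
    o,R=axle(p); hub=o+.012*R[:,2]
    return np.r_[proj(s,[hub,pinpt(p,.051),pinpt(p,.006)]).ravel()-[332.5,202.5,340.5,182.5,354.5,191.3],
      proj(t,[hub,pinpt(p,.006)]).ravel()-[274.25,215.5,280.2,196.5]]
best=min((least_squares(res,[.6,.15,yaw,ph]) for yaw in(3.14,2.8,3.5) for ph in(-1,0,1)),key=lambda r:r.cost)
print(best.x,best.cost,best.fun.round(1)); p=best.x
print('base',pinpt(p,.006),'tip',pinpt(p,.051)); print(axle(p)[1])
np.save('p.npy',p)
for uv in((262.5,177),(310.5,185.5),(250,241),(299,250)): print(atz(t,uv,.01))
g=[atz(t,uv,.01) for uv in((250,241),(262.5,177),(310.5,185.5),(299,250))];print(np.arctan2(*(g[0]-g[1])[[1,0]])%6.28,np.arctan2(*(g[3]-g[2])[[1,0]])%6.28)
print('jar',atz(t,(182,223),.1),'bin',atz(t,(185,292),.06))
E
```

```text
sleeve top [ 0.4565299  -0.22397749  0.06962586] [ 0.45463832 -0.22336503  0.07      ] [ 0.45833551 -0.22450569  0.07      ] bottom [ 0.45710109 -0.22926201  0.        ]
small1 [ 0.41486822 -0.16220325  0.04      ]
small2 [ 0.39144554 -0.2136664   0.04      ]
[ 0.60137615  0.12428167  3.1213536  -0.27479866] 4.3704233585674 [-1.1 -0.4 -0.1  0.1 -1.5  0.3  0.9 -1.2  0.6 -1.6]
base [0.6341032  0.11004878 0.17552977] tip [0.60518368 0.11063417 0.21000177]
[[ 0.76588756  0.02023767 -0.64265597]
 [-0.01550296  0.9997952   0.01300853]
 [ 0.64278761  0.          0.76604444]]
[0.72658617 0.17313783 0.01      ]
[0.70440932 0.04398701 0.01      ]
[0.55213426 0.20138508 0.01      ]
[0.52946808 0.07212932 0.01      ]
2.9810658855387557 2.9820919469674942
jar [0.58052104 0.35676216 0.1       ] bin [0.4139741 0.3517832 0.06     ]
```

```bash
cat >> h.py <<'E'
def shift(P,yawdeg=None):
    "shift (cm, tool axes) from measured pose to TCP P; turn about tool x to bring jaw axis to yaw"
    o=manip.get_obs();R=o['orientation']
    s=R.T@(np.array(P)-o['ee_pos'])*100
    y=np.degrees(np.arctan2(R[1,1],R[0,1]));tr=0 if yawdeg is None else -((yawdeg-y+90)%180-90)
    return s.round(2),round(tr,1)
def st():
    o=manip.get_obs();R=o['orientation']
    print('t',round(o['time'],2),'p',o['ee_pos'].round(4),'x',R[:,0].round(3),'yaw',np.degrees(np.arctan2(R[1,1],R[0,1])).round(1),'F',o['contact_force'].round(2),'M',o['moment'].round(2),'w',round(o['gripper_width'],4))
    return o
E
python3 - <<'E'
from h import *
import pickle
d=pickle.load(open('c0.pkl','rb'));s,t=d['side'],d['top']
def res(q):
    p=[q[0],q[1],2.98,q[2]]
    o,R=axle(p); hub=o+.012*R[:,2]
    return np.r_[proj(s,[hub,pinpt(p,.051),pinpt(p,.006)]).ravel()-[332.5,202.5,340.5,182.5,354.5,191.3],
      proj(t,[hub,pinpt(p,.006)]).ravel()-[274.25,215.5,280.2,196.5]]
b=least_squares(res,[.6,.12,-.3]);q=b.x;p=np.array([q[0],q[1],2.98,q[2]]);np.save('p.npy',p)
print(p,b.cost,b.fun.round(1),'base',pinpt(p,.006),'tip',pinpt(p,.051));print(axle(p)[1])
o,R=axle(p);print('wheel top',o+R@[.085,0,0])
print(shift([.456,-.224,.16],80.8)); 
E
```

```text
[ 0.60176026  0.12315638  2.98       -0.18865397] 5.398067504788747 [-0.8 -0.4 -0.7 -0.9 -1.4  0.6  0.9 -1.4  1.2 -1.5] base [0.63357764 0.10846908 0.17616542] tip [0.60502903 0.11312291 0.21063742]
[[ 0.75606464  0.16089031 -0.63441356]
 [-0.12324913  0.98697229  0.1034183 ]
 [ 0.64278761  0.          0.76604444]]
wheel top [0.66602575 0.1126802  0.19463695]
(array([  8.56, -57.18,  50.58]), np.float64(-11.6))
```

Request:
jog_arm([
  [[2, -20, 18], -4],
  [[4, -40, 36], -8],
  [[4, -40, 36], -11.6],
  [[4, -40, 36], -11.6],
  [[4, -40, 36], -11.6],
  [[4, -40, 36], -11.6],
  [[6, -57.2, 50.6], -11.6],
  [[7, -57.2, 50.6], -11.6],
  [[7, -57.2, 50.6], -11.6],
  [[7, -57.2, 50.6], -11.6],
  [[7, -57.2, 50.6], -11.6],
  [[7, -57.2, 50.6], -11.6],
], jaw=-1, force=30)

```text
time: 1.3
ee_pos: [0.3985, -0.07, 0.1925]
orientation: [[0.0, 0.16, 0.987], [0.0, 0.987, -0.16], [-1.0, 0.0, 0.0]]
contact_force: [1.4, 0.5, -0.2]
gripper_width: 0.0853
```

```bash
python3 - <<'E'
from h import *
st();print(shift([.456,-.224,.16],80.8))
E
```

```text
t 1.3 p [ 0.3985 -0.07    0.1925] x [ 0.  0. -1.] yaw 80.8 F [ 1.43  0.49 -0.16] M [ 0.07 -0.08 -0.  ] w 0.0853
(array([  3.25, -14.28,   8.14]), np.float64(-0.0))
```

Request:
jog_arm([
  [[1, -4.5, 2.6], 0],
  [[2.2, -9, 5.2], 0],
  [[3.2, -14.2, 8.1], 0],
  [[3.2, -14.2, 8.1], 0],
  [[3.2, -14.2, 8.1], 0],
  [[3.2, -14.2, 8.1], 0],
])

```text
time: 1.9
ee_pos: [0.4549, -0.2201, 0.1604]
orientation: [[-0.002, 0.16, 0.987], [0.002, 0.987, -0.16], [-1.0, 0.001, -0.002]]
contact_force: [-0.2, -0.3, 0.1]
gripper_width: 0.085
```

```bash
python3 - <<'E'
from h import *
st();print(shift([.456,-.224,.16],80.8))
c=cap('wrist','w1');print(proj(c,[[.456,-.224,.07],[.456,-.224,0]]))
c=cap('side');print(ray(c,(345,389)))
E
```

```text
t 1.9 p [ 0.4549 -0.2201  0.1604] x [-0.002  0.002 -1.   ] yaw 80.8 F [-0.18 -0.27  0.13] M [ 0.02 -0.05 -0.05] w 0.085
(array([ 0.04, -0.36,  0.17]), np.float64(-0.0))
[[317.14311374 257.99453787]
 [318.29940405 230.78103814]]
(array([ 0.22960406, -0.61254042,  0.95095187]), array([ 0.23052605,  0.39282287, -0.89025161]))
```

View pics/w1.png

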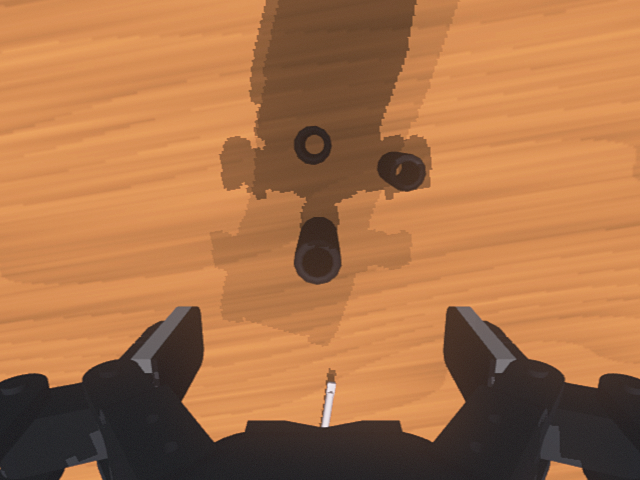

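Wrist view: sleeve top at (318,262) against a predicted (317,258), so it agrees within about 2 mm. The two smaller tubes are nearer the robot, and the screwdriver tip is below at (330,375). Going down to grip it.

Request:
jog_arm([
  [[3, -0.4, 0.25], 0],
  [[6.5, -0.4, 0.25], 0],
  [[9, -0.4, 0.25], 0],
  [[10.5, -0.4, 0.25], 0],
  [[11, -0.4, 0.25], 0],
  [[11, -0.4, 0.25], 0],
  [[11, -0.4, 0.25], 0],
])

```text
time: 2.7
ee_pos: [0.4583, -0.225, 0.0519]
orientation: [[0.002, 0.159, 0.987], [-0.001, 0.987, -0.159], [-1.0, -0.0, 0.002]]
contact_force: [-0.3, 0.0, 0.1]
gripper_width: 0.0856
```

Request:
jog_arm([
  [[0, 0, 0], 0],
  [[0, 0, 0], 0],
  [[0, 0, 0], 0],
  [[0, 0, 0], 0],
  [[0, 0, 0], 0],
  [[0, 0, 0], 0],
  [[0, 0, 0], 0],
  [[0, 0, 0], 0],
], jaw=1, force=30)

```text
time: 3.5
ee_pos: [0.4578, -0.2254, 0.051]
orientation: [[0.0, 0.16, 0.987], [-0.0, 0.987, -0.16], [-1.0, -0.0, 0.0]]
contact_force: [0.4, -0.1, 2.5]
gripper_width: 0.0262
```

```bash
python3 - <<'E'
from h import *
st();print(shift([.712,.105,.30],80.8))
E
```

```text
t 3.5 p [ 0.4578 -0.2254  0.051 ] x [ 0. -0. -1.] yaw 80.8 F [ 0.39 -0.15  2.52] M [ 0.03  0.09 -0.02] w 0.0262
(array([-24.9 ,  36.67,  19.83]), np.float64(0.0))
```

Request:
jog_arm([
  [[-4, 0, 0], 0],
  [[-8.5, 0, 0], 0],
  [[-13, 2, 1], 0],
  [[-17, 5, 3], 0],
  [[-21, 8, 5], 0],
  [[-24.9, 11, 7], 0],
  [[-24.9, 15, 9], 0],
  [[-24.9, 19, 11], 0],
  [[-24.9, 23, 13], 0],
  [[-24.9, 27, 15], 0],
  [[-24.9, 31, 17], 0],
  [[-24.9, 34, 19.8], 0],
])

```text
time: 4.7
ee_pos: [0.7075, 0.0815, 0.2994]
orientation: [[-0.001, 0.158, 0.987], [0.0, 0.987, -0.158], [-1.0, 0.0, -0.001]]
contact_force: [1.3, 0.2, 0.2]
gripper_width: 0.0263
```

Request:
jog_arm([
  [[0, 1.5, 0], 0],
  [[0, 2.7, 0], 0],
  [[0, 2.7, 0], 0],
  [[0, 2.7, 0], 0],
  [[0, 2.7, 0], 0],
])

```text
time: 5.2
ee_pos: [0.711, 0.104, 0.3008]
orientation: [[0.001, 0.161, 0.987], [-0.0, 0.987, -0.161], [-1.0, -0.0, 0.001]]
contact_force: [-0.3, 0.4, -0.1]
gripper_width: 0.026
```

```bash
python3 - <<'E'
from h import *
st();print(shift([.712,.105,.2254],80.8))
s=cap('side');t=cap('top')
p=np.load('p.npy');o,R=axle(p)
out=[]
for c,(u,v) in((s,(290,150)),(t,(220,150))):
    im=c['color'].copy()
    a=np.linspace(0,6.28,24)
    for q in proj(c,[o+R@[.085*np.cos(x),.085*np.sin(x),0] for x in a]): cv2.circle(im,tuple(q.round().astype(int)),0,(255,0,0),-1)
    for h in(.006,.051): cv2.circle(im,tuple(proj(c,pinpt(p,h))[0].round().astype(int)),0,(0,255,0),-1)
    out.append(cv2.resize(im[v:v+120,u:u+100],None,fx=4,fy=4,interpolation=cv2.INTER_NEAREST))
cv2.imwrite('pics/ov1.png',np.hstack(out)[...,::-1])
E
```

```text
t 5.2 p [0.711  0.104  0.3008] x [ 0.001 -0.    -1.   ] yaw 80.7 F [-0.25  0.42 -0.1 ] M [-0.01  0.04  0.02] w 0.026
(array([7.54, 0.11, 0.08]), np.float64(-0.1))
```

View pics/ov1.png

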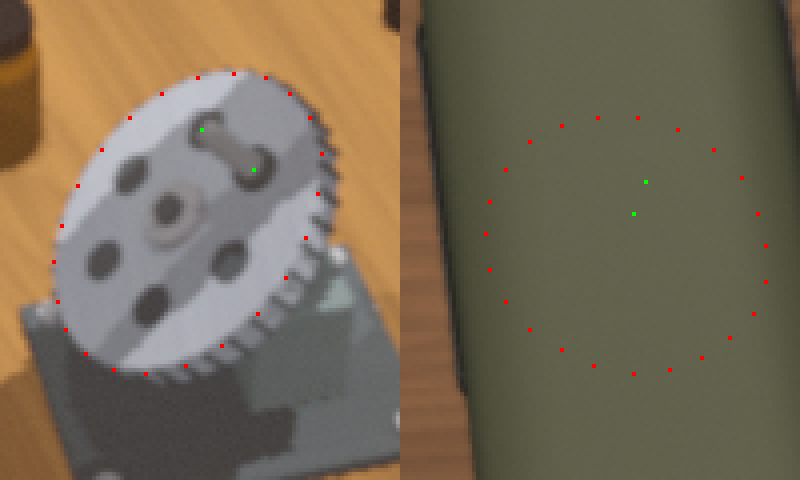

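The overlay fits the wheel's front rim and pin in the side view to about 1 px (the arm hides it in the top view). Next I'll lower the sleeve behind the upper rim and pull it against the rim, using it as a jig to tilt the sleeve 40° in the grip.

Request:
jog_arm([
  [[3, 0, 0.2], 0],
  [[5.5, 0, 0.2], 0],
  [[7.5, 0, 0.2], 0],
  [[7.5, 0, 0.2], 0],
  [[7.5, 0, 0.2], 0],
], force=20)

```text
time: 5.8
ee_pos: [0.7134, 0.1044, 0.2253]
orientation: [[-0.0, 0.16, 0.987], [-0.0, 0.987, -0.16], [-1.0, -0.0, -0.0]]
contact_force: [-0.0, -0.7, 0.5]
gripper_width: 0.0262
```

Request:
jog_arm([
  [[0, 0, -1], 0],
  [[0, 0, -2], 0],
  [[0, 0, -2.5], 0],
  [[0, 0, -3.0], 0],
  [[0, 0, -3.5], 0],
  [[0, 0, -3.5], 0],
])

```text
time: 6.4
ee_pos: [0.6829, 0.1103, 0.2282]
orientation: [[0.011, 0.16, 0.987], [-0.0, 0.987, -0.16], [-1.0, 0.001, 0.011]]
contact_force: [5.3, -1.8, 1.4]
gripper_width: 0.0265
```

```bash
python3 - <<'E'
from h import *
st();print(shift([.654,.1146,.2254],80.8))
s=cap('side');cv2.imwrite('pics/s2.png',cv2.resize(s['color'][120:260,280:440],None,fx=4,fy=4)[...,::-1])
E
```

```text
t 6.4 p [0.6829 0.1103 0.2282] x [ 0.011 -0.    -1.   ] yaw 80.8 F [ 5.34 -1.77  1.37] M [-0.27 -1.33  0.06] w 0.0265
(array([ 0.25, -0.04, -2.93]), np.float64(-0.0))
```

View pics/s2.png

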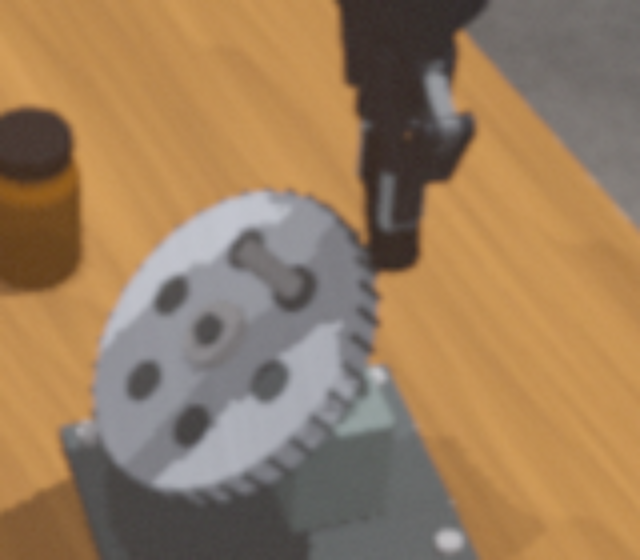

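The sleeve is touching the upper rim at about (375,265) in the crop, with 5 N. I'll keep pulling.

Request:
jog_arm([
  [[0, 0, -0.4], 0],
  [[0, 0, -0.8], 0],
  [[0, 0, -1.2], 0],
  [[0, 0, -1.6], 0],
  [[0, 0, -1.6], 0],
])

```text
time: 6.95
ee_pos: [0.6671, 0.1129, 0.2279]
orientation: [[0.01, 0.16, 0.987], [-0.0, 0.987, -0.16], [-1.0, 0.002, 0.01]]
contact_force: [4.6, -2.1, 2.1]
gripper_width: 0.0258
```

Request:
jog_arm([
  [[0, 0, -0.4], 0],
  [[0, 0, -0.8], 0],
  [[0, 0, -1.2], 0],
  [[0, 0, -1.4], 0],
  [[0, 0, -1.4], 0],
])

```text
time: 7.45
ee_pos: [0.6533, 0.1152, 0.2276]
orientation: [[0.01, 0.16, 0.987], [-0.0, 0.987, -0.16], [-1.0, 0.001, 0.01]]
contact_force: [5.3, -0.9, 1.2]
gripper_width: 0.0259
```

```bash
python3 - <<'E'
from h import *
st();print(shift([.654,.1146,.2254],80.8))
s=cap('side');cv2.imwrite('pics/s3.png',cv2.resize(s['color'][120:260,280:440],None,fx=4,fy=4)[...,::-1])
E
```

```text
t 7.45 p [0.6533 0.1152 0.2276] x [ 0.01 -0.   -1.  ] yaw 80.8 F [ 5.33 -0.92  1.2 ] M [-0.25 -1.28 -0.04] w 0.0259
(array([ 0.22, -0.05,  0.08]), np.float64(-0.0))
```

View pics/s3.png

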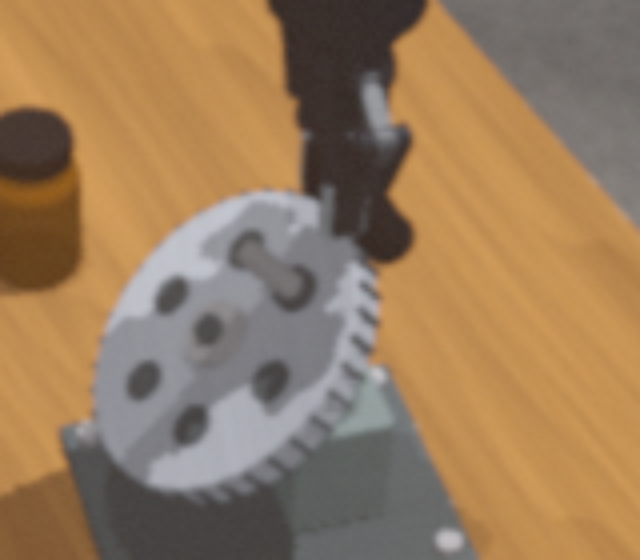

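```bash
python3 - <<'E'
from h import *
o=manip.get_obs();G=o['ee_pos']-.005*o['orientation'][:,0]
import imaging_dummy if False else None
E
python3 - <<'E'
from h import *
o=manip.get_obs();G=o['ee_pos']-.005*o['orientation'][:,0]
p=np.load('p.npy');_,R=axle(p);f=np.array([np.cos(p[2]),np.sin(p[2]),0]);y=R[:,1]
s=cap('side')
im=cv2.resize(s['color'][150:200,340:410],None,fx=10,fy=10,interpolation=cv2.INTER_CUBIC)
for t,col in((20,(255,0,0)),(30,(0,255,0)),(40,(0,0,255)),(50,(255,255,0))):
    a=np.radians(t);z=np.sin(a)*f+np.cos(a)*np.array([0,0,1.]);n=np.cross(y,z)
    C=G-.055*z
    q=(proj(s,[C+.014*(np.cos(k)*y+np.sin(k)*n) for k in np.linspace(0,6.28,40)])-[340,150]+.5)*10
    cv2.polylines(im,[q.round().astype(int)],True,col,1)
cv2.imwrite('pics/s4.png',im[...,::-1])
E
```

```text
File "<stdin>", line 3
    import imaging_dummy if False else None
                         ^^
SyntaxError: invalid syntax
```

View pics/s4.png

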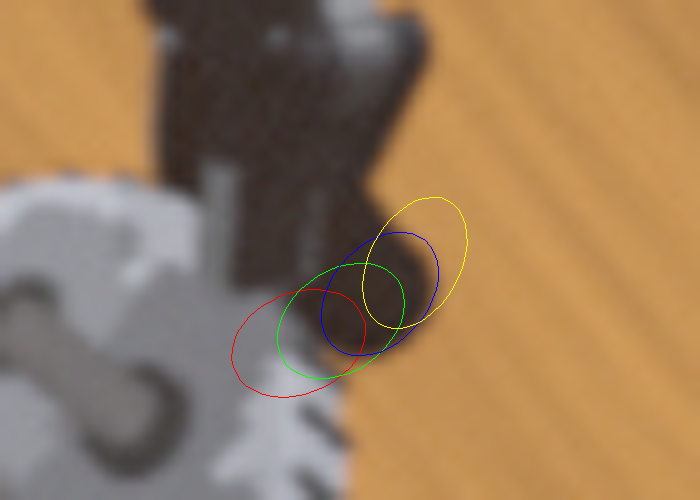

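The sleeve end matches the 40° outline (blue), so the tilt is right. Now I'll back off and go to a standoff over the pin.

Request:
jog_arm([
  [[-0.7, 0, 1.4], 0],
  [[-1.4, 0, 2.2], 0],
  [[-4, 0, 2.2], 0],
  [[-6.5, 0, 2.2], 0],
  [[-6.5, 0, -1], 0],
  [[-6.5, 0, -4], 0],
  [[-6.5, 0, -7], 0],
  [[-6.5, 0, -7], 0],
  [[-6.5, 0, -7], 0],
])

```text
time: 8.45
ee_pos: [0.5806, 0.1268, 0.2913]
orientation: [[0.003, 0.159, 0.987], [0.0, 0.987, -0.159], [-1.0, 0.001, 0.003]]
contact_force: [0.5, 0.1, -1.6]
gripper_width: 0.0261
```

```bash
python3 - <<'E'
from h import *
st();p=np.load('p.npy');T=pinpt(p,.121)-[0,0,.005];print(T,shift(T,80.8))
E
```

```text
t 8.45 p [0.5806 0.1268 0.2913] x [ 0.003  0.    -1.   ] yaw 80.8 F [ 0.55  0.14 -1.55] M [ 0.02  0.   -0.03] w 0.0261
[0.56062008 0.12036219 0.25926053] (array([ 3.2 , -0.95, -1.88]), np.float64(0.0))
```

Request:
jog_arm([
  [[0, -1, -1.9], 0],
  [[1.5, -1, -1.9], 0],
  [[3.1, -1, -1.9], 0],
  [[3.1, -1, -1.9], 0],
  [[3.1, -1, -1.9], 0],
])

```text
time: 8.95
ee_pos: [0.561, 0.1196, 0.259]
orientation: [[0.0, 0.16, 0.987], [-0.0, 0.987, -0.16], [-1.0, 0.0, 0.0]]
contact_force: [0.4, -0.3, -0.6]
gripper_width: 0.0264
```

```bash
python3 - <<'E'
from h import *
o=st();p=np.load('p.npy');T=pinpt(p,.121)-[0,0,.005];print(T,shift(T,80.8))
G=o['ee_pos']-.005*o['orientation'][:,0];_,R=axle(p);z=R[:,2]
out=[]
for n in('side','wrist'):
    c=cap(n);im=c['color'].copy()
    C=proj(c,pinpt(p,.045))[0]; w=(60,50) if n=='side' else (200,165)
    u=int(np.clip(C[0]-w[0]/2,0,640-w[0]));v=int(np.clip(C[1]-w[1]/2,0,480-w[1])); k=400/w[0]
    im=cv2.resize(im[v:v+w[1],u:u+w[0]],None,fx=k,fy=k,interpolation=cv2.INTER_CUBIC)
    def D(P,col,cl=True): cv2.polylines(im,[((proj(c,P)-[u,v]+.5)*k).round().astype(int)],cl,col,1)
    th=np.linspace(0,6.28,40)
    circ=lambda O,r:[O+r*(np.cos(a)*R[:,0]+np.sin(a)*R[:,1]) for a in th]
    D(circ(pinpt(p,.051),.004),(255,0,0));D(circ(pinpt(p,.006),.012),(255,0,0));D(circ(G-.055*z,.014),(0,255,0));D(circ(G+.015*z,.014),(0,255,0))
    print(n,u,v,k,C); out.append(im[:330])
cv2.imwrite('pics/so.png',np.hstack(out)[...,::-1])
E
```

```text
t 8.95 p [0.561  0.1196 0.259 ] x [ 0. -0. -1.] yaw 80.8 F [ 0.39 -0.28 -0.59] M [-0.04 -0.05  0.01] w 0.0264
[0.56062008 0.12036219 0.25926053] (array([-0.03,  0.06, -0.05]), np.float64(-0.0))
side 311 157 6.666666666666667 [341.64182053 182.97428896]
wrist 224 283 2.0 [324.76629917 365.66777329]
```

View pics/so.png

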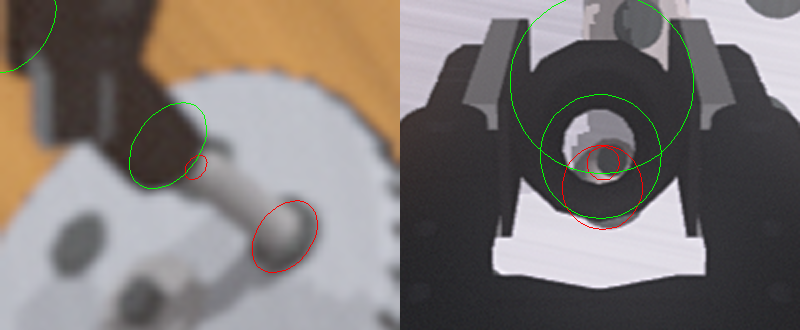

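The wrist camera looks straight through the bore (599,147). The pin tip is inside it at (607,160), so the mouth is about 2 mm off in tool y and 2–3 mm short in tool z. I'll correct that and advance along the pin (per cm: 0.766 down, 0.643 forward).

Request:
jog_arm([
  [[0, 0.15, 0.2], 0],
  [[0.38, 0.15, 0.52], 0],
  [[0.77, 0.15, 0.84], 0],
  [[1.15, 0.15, 1.16], 0],
  [[1.53, 0.15, 1.49], 0],
  [[1.91, 0.15, 1.81], 0],
  [[1.91, 0.15, 1.81], 0],
])

```text
time: 9.75
ee_pos: [0.579, 0.1185, 0.2391]
orientation: [[0.001, 0.16, 0.987], [0.0, 0.987, -0.16], [-1.0, 0.0, 0.001]]
contact_force: [1.5, 1.0, -0.4]
gripper_width: 0.0264
```

Request:
jog_arm([
  [[0.38, 0, 0.32], 0],
  [[0.77, 0, 0.64], 0],
  [[1.15, 0, 0.96], 0],
  [[1.53, 0, 1.29], 0],
  [[1.53, 0, 1.29], 0],
])

```text
time: 10.25
ee_pos: [0.5909, 0.1162, 0.2234]
orientation: [[-0.001, 0.16, 0.987], [-0.0, 0.987, -0.16], [-1.0, -0.0, -0.001]]
contact_force: [1.1, 1.8, -3.8]
gripper_width: 0.0267
```

```bash
python3 - <<'E'
from h import *
o=st();p=np.load('p.npy');b=pinpt(p,.006);_,R=axle(p)
G=o['ee_pos']-.005*o['orientation'][:,0];print('G in axle-pin frame mm',R.T@(G-b)*1000)
E
```

```text
t 10.25 p [0.5909 0.1162 0.2234] x [-0.001 -0.    -1.   ] yaw 80.8 F [ 1.12  1.83 -3.76] M [ 0.34 -0.26  0.06] w 0.0267
G in axle-pin frame mm [ 0.32621795  0.7409691  67.90302149]
```

Request:
jog_arm([
  [[0.25, 0, 0.21], 0],
  [[0.5, 0, 0.42], 0],
  [[0.75, 0, 0.63], 0],
  [[0.92, 0, 0.77], 0],
  [[0.92, 0, 0.77], 0],
])

```text
time: 10.75
ee_pos: [0.5954, 0.1157, 0.2168]
orientation: [[-0.005, 0.159, 0.987], [0.002, 0.987, -0.159], [-1.0, 0.001, -0.005]]
contact_force: [-10.9, 3.4, 13.6]
gripper_width: 0.0263
```

```bash
cat >> h.py <<'E'
def gp():
    o=st();p=np.load('p.npy');a,R=axle(p);b=pinpt(p,.006)
    G=o['ee_pos']-.005*o['orientation'][:,0];print('G rel foot (axle mm)',(R.T@(G-b)*1000).round(1),'F axle',(R.T@o['contact_force']).round(2))
E
python3 -c "
from h import *
gp()"
```

```text
t 10.75 p [0.5954 0.1157 0.2168] x [-0.005  0.002 -1.   ] yaw 80.9 F [-10.87   3.44  13.55] M [ 0.67  1.79 -0.02] w 0.0263
G rel foot (axle mm) [-0.5  1.  59.9] F axle [ 0.07  1.65 17.63]
```

The axial force has risen to 17.6 N along the axis, with almost none sideways, and G stands 60 mm from the foot. That suggests the sleeve is seated, so I'll check it by picture.

```bash
python3 - <<'E'
from h import *
gp();p=np.load('p.npy');_,R=axle(p);th=np.linspace(0,6.28,40)
out=[]
for n,w in(('side',(70,60)),('wrist',(280,240))):
    c=cap(n);C=proj(c,pinpt(p,.02))[0]
    u=int(np.clip(C[0]-w[0]/2,0,640-w[0]));v=int(np.clip(C[1]-w[1]/2,0,480-w[1]));k=400/w[0]
    im=cv2.resize(c['color'][v:v+w[1],u:u+w[0]],None,fx=k,fy=k,interpolation=cv2.INTER_CUBIC)
    for h,r,col in((.006,.014,(255,0,0)),(.016,.014,(0,255,0)),(.076,.014,(0,255,255))):
        q=proj(c,[pinpt(p,h)+r*(np.cos(a)*R[:,0]+np.sin(a)*R[:,1]) for a in th])
        cv2.polylines(im,[((q-[u,v]+.5)*k).round().astype(int)],True,col,1)
    out.append(im[:340])
cv2.imwrite('pics/seat.png',np.hstack(out)[...,::-1])
E
```

```text
t 10.75 p [0.5954 0.1157 0.2168] x [-0.005  0.002 -1.   ] yaw 80.9 F [-10.87   3.44  13.55] M [ 0.67  1.79 -0.02] w 0.0263
G rel foot (axle mm) [-0.5  1.  59.9] F axle [ 0.07  1.65 17.63]
```

View pics/seat.png

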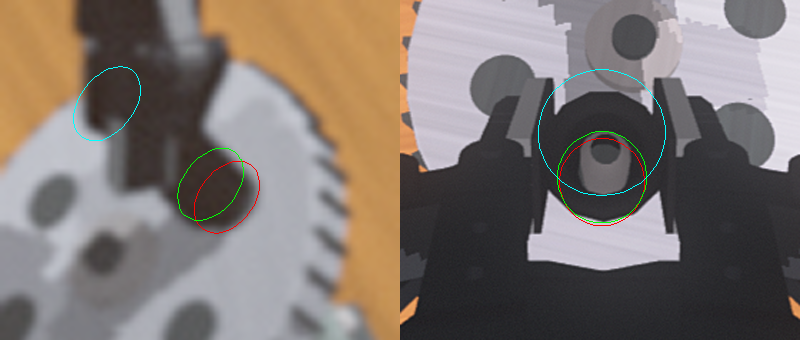

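Seated: the sleeve end coincides with the foot circle (side crop, right edge 255 against 259), and the pin is central in the bore in the wrist view. Next I'll ease the axial push, firm the grip and work out the crank rows.

Request:
jog_arm([
  [[-0.1, 0, -0.08], 0],
  [[-0.19, 0, -0.16], 0],
  [[-0.19, 0, -0.16], 0],
  [[-0.19, 0, -0.16], 0],
], force=40)

```text
time: 11.25
ee_pos: [0.5952, 0.1158, 0.2169]
orientation: [[-0.003, 0.159, 0.987], [0.001, 0.987, -0.159], [-1.0, 0.0, -0.003]]
contact_force: [-5.7, 2.7, 1.8]
gripper_width: 0.0258
```

```bash
cat >> h.py <<'E'
def rows(a,b,n):
    "crank rows from pin angle a to b deg in n rows (tool axes, cm)"
    A=np.radians(np.linspace(a,b,n+1));X=5*(np.cos(A)-np.cos(A[0]));Y=5*(np.sin(A)-np.sin(A[0]))
    print(int(a),int(b),str([[[round(float(-.643*x),2),round(float(y),2),round(float(.766*x),2)],0] for x,y in zip(X[1:],Y[1:])]).replace(' ',''))
E
python3 - <<'E'
from h import *
gp()
for i in range(12): rows(-11+30*i,19+30*i,10)
E
```

```text
t 11.25 p [0.5952 0.1158 0.2169] x [-0.003  0.001 -1.   ] yaw 80.8 F [-5.65  2.74  1.84] M [0.62 0.75 0.06] w 0.0258
G rel foot (axle mm) [-0.5  1.  60.1] F axle [-3.43  1.8   5.28]
-11 19 [[[-0.03,0.26,0.03],0],[[-0.05,0.52,0.06],0],[[-0.06,0.78,0.07],0],[[-0.06,1.04,0.07],0],[[-0.05,1.3,0.06],0],[[-0.04,1.56,0.04],0],[[-0.01,1.82,0.01],0],[[0.02,2.08,-0.03],0],[[0.07,2.33,-0.08],0],[[0.12,2.58,-0.14],0]]
19 49 [[[0.06,0.25,-0.07],0],[[0.13,0.49,-0.15],0],[[0.2,0.72,-0.24],0],[[0.28,0.95,-0.34],0],[[0.37,1.17,-0.45],0],[[0.47,1.38,-0.56],0],[[0.58,1.59,-0.69],0],[[0.69,1.78,-0.82],0],[[0.81,1.97,-0.96],0],[[0.93,2.15,-1.11],0]]
49 79 [[[0.13,0.17,-0.15],0],[[0.27,0.32,-0.32],0],[[0.41,0.47,-0.48],0],[[0.55,0.6,-0.66],0],[[0.7,0.72,-0.83],0],[[0.85,0.83,-1.02],0],[[1.01,0.92,-1.2],0],[[1.17,1.01,-1.39],0],[[1.33,1.08,-1.59],0],[[1.5,1.13,-1.78],0]]
79 109 [[[0.17,0.04,-0.2],0],[[0.33,0.07,-0.4],0],[[0.5,0.09,-0.6],0],[[0.67,0.09,-0.8],0],[[0.84,0.08,-1.0],0],[[1.01,0.05,-1.2],0],[[1.17,0.02,-1.4],0],[[1.34,-0.04,-1.59],0],[[1.5,-0.1,-1.79],0],[[1.66,-0.18,-1.98],0]]
109 139 [[[0.16,-
[... 1155 characters left out ...]
5,-1.13,1.78],0]]
259 289 [[[-0.17,-0.04,0.2],0],[[-0.33,-0.07,0.4],0],[[-0.5,-0.09,0.6],0],[[-0.67,-0.09,0.8],0],[[-0.84,-0.08,1.0],0],[[-1.01,-0.05,1.2],0],[[-1.17,-0.02,1.4],0],[[-1.34,0.04,1.59],0],[[-1.5,0.1,1.79],0],[[-1.66,0.18,1.98],0]]
289 319 [[[-0.16,0.09,0.19],0],[[-0.31,0.2,0.37],0],[[-0.46,0.31,0.55],0],[[-0.61,0.44,0.73],0],[[-0.75,0.58,0.89],0],[[-0.89,0.73,1.06],0],[[-1.02,0.9,1.21],0],[[-1.15,1.07,1.37],0],[[-1.27,1.25,1.51],0],[[-1.38,1.45,1.64],0]]
319 349 [[[-0.11,0.2,0.13],0],[[-0.21,0.41,0.25],0],[[-0.3,0.63,0.36],0],[[-0.39,0.86,0.46],0],[[-0.46,1.09,0.55],0],[[-0.53,1.33,0.63],0],[[-0.59,1.57,0.71],0],[[-0.65,1.82,0.77],0],[[-0.69,2.07,0.83],0],[[-0.73,2.33,0.87],0]]
```

Request:
jog_arm([
  [[-0.03, 0.26, 0.03], 0],
  [[-0.05, 0.52, 0.06], 0],
  [[-0.06, 0.78, 0.07], 0],
  [[-0.06, 1.04, 0.07], 0],
  [[-0.05, 1.3, 0.06], 0],
  [[-0.04, 1.56, 0.04], 0],
  [[-0.01, 1.82, 0.01], 0],
  [[0.02, 2.08, -0.03], 0],
  [[0.07, 2.33, -0.08], 0],
  [[0.12, 2.58, -0.14], 0],
])

```text
time: 12.25
ee_pos: [0.5987, 0.1376, 0.2167]
orientation: [[-0.001, 0.161, 0.987], [-0.007, 0.987, -0.161], [-1.0, -0.007, 0.0]]
contact_force: [-5.2, -6.7, 6.4]
gripper_width: 0.0263
```

```bash
python3 -c "
from h import *
gp()"
```

```text
t 12.25 p [0.5987 0.1376 0.2167] x [-0.001 -0.007 -1.   ] yaw 80.7 F [-5.16 -6.73  6.35] M [-1.44  0.63  0.1 ] w 0.0263
G rel foot (axle mm) [-0.7 23.2 60.1] F axle [ 1.01 -7.47  7.44]
```

Request:
jog_arm([
  [[0.06, 0.25, -0.07], 0],
  [[0.13, 0.49, -0.15], 0],
  [[0.2, 0.72, -0.24], 0],
  [[0.28, 0.95, -0.34], 0],
  [[0.37, 1.17, -0.45], 0],
  [[0.47, 1.38, -0.56], 0],
  [[0.58, 1.59, -0.69], 0],
  [[0.69, 1.78, -0.82], 0],
  [[0.81, 1.97, -0.96], 0],
  [[0.93, 2.15, -1.11], 0],
])

```text
time: 13.25
ee_pos: [0.5933, 0.1617, 0.2088]
orientation: [[0.004, 0.161, 0.987], [-0.004, 0.987, -0.161], [-1.0, -0.004, 0.005]]
contact_force: [-3.1, -4.0, 9.2]
gripper_width: 0.0264
```

```bash
python3 -c "
from h import *
gp()"
```

```text
t 13.25 p [0.5933 0.1617 0.2088] x [ 0.004 -0.004 -1.   ] yaw 80.7 F [-3.07 -3.97  9.23] M [-1.03  0.1   0.03] w 0.0264
G rel foot (axle mm) [-12.8  46.1  59.9] F axle [ 4.1  -4.41  8.61]
```

The sleeve stays seated and the wheel turns. Going on round.

Request:
jog_arm([
  [[0.13, 0.17, -0.15], 0],
  [[0.27, 0.32, -0.32], 0],
  [[0.41, 0.47, -0.48], 0],
  [[0.55, 0.6, -0.66], 0],
  [[0.7, 0.72, -0.83], 0],
  [[0.85, 0.83, -1.02], 0],
  [[1.01, 0.92, -1.2], 0],
  [[1.17, 1.01, -1.39], 0],
  [[1.33, 1.08, -1.59], 0],
  [[1.5, 1.13, -1.78], 0],
])

```text
time: 14.25
ee_pos: [0.5791, 0.1783, 0.1948]
orientation: [[0.008, 0.16, 0.987], [0.001, 0.987, -0.16], [-1.0, 0.002, 0.008]]
contact_force: [-1.3, 1.1, 11.6]
gripper_width: 0.0261
```

Request:
jog_arm([
  [[0.17, 0.04, -0.2], 0],
  [[0.33, 0.07, -0.4], 0],
  [[0.5, 0.09, -0.6], 0],
  [[0.67, 0.09, -0.8], 0],
  [[0.84, 0.08, -1.0], 0],
  [[1.01, 0.05, -1.2], 0],
  [[1.17, 0.02, -1.4], 0],
  [[1.34, -0.04, -1.59], 0],
  [[1.5, -0.1, -1.79], 0],
  [[1.66, -0.18, -1.98], 0],
])

```text
time: 15.25
ee_pos: [0.5589, 0.1816, 0.1776]
orientation: [[0.006, 0.158, 0.987], [0.005, 0.987, -0.158], [-1.0, 0.006, 0.005]]
contact_force: [-1.4, 5.7, 8.7]
gripper_width: 0.0261
```

```bash
python3 -c "
from h import *
gp()"
```

```text
t 15.25 p [0.5589 0.1816 0.1776] x [ 0.006  0.005 -1.   ] yaw 80.9 F [-1.37  5.74  8.73] M [1.22 0.01 0.24] w 0.0261
G rel foot (axle mm) [-61.4  60.1  59.9] F axle [3.87 5.44 8.15]
```

Request:
jog_arm([
  [[0.16, -0.09, -0.19], 0],
  [[0.31, -0.2, -0.37], 0],
  [[0.46, -0.31, -0.55], 0],
  [[0.61, -0.44, -0.73], 0],
  [[0.75, -0.58, -0.89], 0],
  [[0.89, -0.73, -1.06], 0],
  [[1.02, -0.9, -1.21], 0],
  [[1.15, -1.07, -1.37], 0],
  [[1.27, -1.25, -1.51], 0],
  [[1.38, -1.45, -1.64], 0],
])

```text
time: 16.25
ee_pos: [0.5379, 0.1704, 0.162]
orientation: [[0.0, 0.157, 0.988], [0.006, 0.988, -0.157], [-1.0, 0.006, -0.001]]
contact_force: [-4.7, 8.3, 3.1]
gripper_width: 0.0262
```

Request:
jog_arm([
  [[0.11, -0.2, -0.13], 0],
  [[0.21, -0.41, -0.25], 0],
  [[0.3, -0.63, -0.36], 0],
  [[0.39, -0.86, -0.46], 0],
  [[0.46, -1.09, -0.55], 0],
  [[0.53, -1.33, -0.63], 0],
  [[0.59, -1.57, -0.71], 0],
  [[0.65, -1.82, -0.77], 0],
  [[0.69, -2.07, -0.83], 0],
  [[0.73, -2.33, -0.87], 0],
])

```text
time: 17.25
ee_pos: [0.5239, 0.1471, 0.1536]
orientation: [[-0.003, 0.158, 0.987], [0.002, 0.987, -0.158], [-1.0, 0.002, -0.004]]
contact_force: [-6.2, 5.0, 1.1]
gripper_width: 0.026
```

```bash
python3 -c "
from h import *
gp()"
```

```text
t 17.25 p [0.5239 0.1471 0.1536] x [-0.003  0.002 -1.   ] yaw 80.9 F [-6.24  5.    1.1 ] M [1.07 0.85 0.28] w 0.026
G rel foot (axle mm) [-99.   20.4  60.1] F axle [-4.63  3.93  5.32]
```

Request:
jog_arm([
  [[0.03, -0.26, -0.03], 0],
  [[0.05, -0.52, -0.06], 0],
  [[0.06, -0.78, -0.07], 0],
  [[0.06, -1.04, -0.07], 0],
  [[0.05, -1.3, -0.06], 0],
  [[0.04, -1.56, -0.04], 0],
  [[0.01, -1.82, -0.01], 0],
  [[-0.02, -2.08, 0.03], 0],
  [[-0.07, -2.33, 0.08], 0],
  [[-0.12, -2.58, 0.14], 0],
])

```text
time: 18.25
ee_pos: [0.5214, 0.1206, 0.155]
orientation: [[-0.003, 0.159, 0.987], [0.001, 0.987, -0.159], [-1.0, 0.0, -0.003]]
contact_force: [-4.7, 2.5, 3.2]
gripper_width: 0.0256
```

Request:
jog_arm([
  [[-0.06, -0.25, 0.07], 0],
  [[-0.13, -0.49, 0.15], 0],
  [[-0.2, -0.72, 0.24], 0],
  [[-0.28, -0.95, 0.34], 0],
  [[-0.37, -1.17, 0.45], 0],
  [[-0.47, -1.38, 0.56], 0],
  [[-0.58, -1.59, 0.69], 0],
  [[-0.69, -1.78, 0.82], 0],
  [[-0.81, -1.97, 0.96], 0],
  [[-0.93, -2.15, 1.11], 0],
])

```text
time: 19.25
ee_pos: [0.5293, 0.098, 0.1645]
orientation: [[-0.002, 0.159, 0.987], [0.002, 0.987, -0.159], [-1.0, 0.001, -0.002]]
contact_force: [-4.6, 3.8, 4.1]
gripper_width: 0.026
```

Request:
jog_arm([
  [[-0.13, -0.17, 0.15], 0],
  [[-0.27, -0.32, 0.32], 0],
  [[-0.41, -0.47, 0.48], 0],
  [[-0.55, -0.6, 0.66], 0],
  [[-0.7, -0.72, 0.83], 0],
  [[-0.85, -0.83, 1.02], 0],
  [[-1.01, -0.92, 1.2], 0],
  [[-1.17, -1.01, 1.39], 0],
  [[-1.33, -1.08, 1.59], 0],
  [[-1.5, -1.13, 1.78], 0],
])

```text
time: 20.25
ee_pos: [0.5446, 0.0845, 0.1791]
orientation: [[-0.003, 0.158, 0.987], [0.003, 0.987, -0.158], [-1.0, 0.002, -0.004]]
contact_force: [-4.5, 5.5, 1.0]
gripper_width: 0.0264
```

```bash
python3 -c "
from h import *
gp()"
```

```text
t 20.25 p [0.5446 0.0845 0.1791] x [-0.003  0.003 -1.   ] yaw 80.9 F [-4.55  5.49  0.99] M [1.16 0.78 0.24] w 0.0264
G rel foot (axle mm) [-59.2 -38.   60.1] F axle [-3.48  4.68  4.21]
```

Request:
jog_arm([
  [[-0.17, -0.04, 0.2], 0],
  [[-0.33, -0.07, 0.4], 0],
  [[-0.5, -0.09, 0.6], 0],
  [[-0.67, -0.09, 0.8], 0],
  [[-0.84, -0.08, 1.0], 0],
  [[-1.01, -0.05, 1.2], 0],
  [[-1.17, -0.02, 1.4], 0],
  [[-1.34, 0.04, 1.59], 0],
  [[-1.5, 0.1, 1.79], 0],
  [[-1.66, 0.18, 1.98], 0],
])

```text
time: 21.25
ee_pos: [0.5628, 0.0828, 0.1945]
orientation: [[-0.007, 0.158, 0.987], [0.002, 0.987, -0.158], [-1.0, 0.001, -0.008]]
contact_force: [-6.6, 3.8, -1.4]
gripper_width: 0.0259
```

Request:
jog_arm([
  [[-0.16, 0.09, 0.19], 0],
  [[-0.31, 0.2, 0.37], 0],
  [[-0.46, 0.31, 0.55], 0],
  [[-0.61, 0.44, 0.73], 0],
  [[-0.75, 0.58, 0.89], 0],
  [[-0.89, 0.73, 1.06], 0],
  [[-1.02, 0.9, 1.21], 0],
  [[-1.15, 1.07, 1.37], 0],
  [[-1.27, 1.25, 1.51], 0],
  [[-1.38, 1.45, 1.64], 0],
])

```text
time: 22.25
ee_pos: [0.5803, 0.0926, 0.2077]
orientation: [[-0.01, 0.16, 0.987], [-0.003, 0.987, -0.16], [-1.0, -0.004, -0.009]]
contact_force: [-7.4, -0.2, -1.4]
gripper_width: 0.0262
```

Request:
jog_arm([
  [[-0.11, 0.2, 0.13], 0],
  [[-0.21, 0.41, 0.25], 0],
  [[-0.3, 0.63, 0.36], 0],
  [[-0.39, 0.86, 0.46], 0],
  [[-0.46, 1.09, 0.55], 0],
  [[-0.53, 1.33, 0.63], 0],
  [[-0.59, 1.57, 0.71], 0],
  [[-0.65, 1.82, 0.77], 0],
  [[-0.69, 2.07, 0.83], 0],
  [[-0.73, 2.33, 0.87], 0],
])

```text
time: 23.25
ee_pos: [0.5934, 0.1125, 0.2158]
orientation: [[-0.007, 0.161, 0.987], [-0.006, 0.987, -0.161], [-1.0, -0.007, -0.006]]
contact_force: [-7.8, -5.0, 1.8]
gripper_width: 0.026
```

```bash
python3 -c "
from h import *
gp()"
```

```text
t 23.25 p [0.5934 0.1125 0.2158] x [-0.007 -0.006 -1.   ] yaw 80.7 F [-7.77 -4.99  1.76] M [-0.99  1.4   0.05] w 0.026
G rel foot (axle mm) [-2.1 -2.4 60.1] F axle [-4.13 -6.18  5.76]
```

```bash
cat > fit.py <<'E'
from h import *
D=np.array([[.5987,.1376,.2167,-5.16,-6.73,6.35],[.5933,.1617,.2088,-3.07,-3.97,9.23],[.5791,.1783,.1948,-1.3,1.1,11.6],[.5589,.1816,.1776,-1.37,5.74,8.73],[.5379,.1704,.162,-4.7,8.3,3.1],[.5239,.1471,.1536,-6.24,5,1.1],[.5214,.1206,.155,-4.7,2.5,3.2],[.5293,.098,.1645,-4.6,3.8,4.1],[.5446,.0845,.1791,-4.55,5.49,.99],[.5628,.0828,.1945,-6.6,3.8,-1.4],[.5803,.0926,.2077,-7.4,-.2,-1.4],[.5934,.1125,.2158,-7.77,-4.99,1.76]])
p=np.load('p.npy');o,R=axle(p)
P=(D[:,:3]-o)@R*1000; F=(D[:,3:]+[0,0,.6])@R
b=least_squares(lambda q:np.hypot(P[:,0]-q[0],P[:,1]-q[1])-q[2],[0,0,50]);print('centre,r',b.x.round(2),'res',b.fun.round(1))
ph=np.arctan2(P[:,1]-b.x[1],P[:,0]-b.x[0])
Ft=-np.sin(ph)*F[:,0]+np.cos(ph)*F[:,1];Fr=np.cos(ph)*F[:,0]+np.sin(ph)*F[:,1]
print('phi',np.degrees(ph).round());print('Ft',Ft.round(1));print('Fr',Fr.round(1));print('Fz',F[:,2].round(1))
A=np.c_[np.ones(len(ph)),np.sin(ph),np.cos(ph)]
c=np.linalg.lstsq(A,Ft,rcond=None)[0];de=np.arctan2(c[2],c[1])
print('drag',c[0],'amp',np.hypot(*c[1:]),'delta deg',np.degrees(de),'res',(Ft-A@c).round(1))
print('pin angle for heavy down',(180-np.degrees(de))%360)
E
python3 fit.py
```

```text
centre,r [-3.76  2.22 50.2 ] res [ 0.1  0.2  0.6 -0.2 -0.4 -0.1  0.1  0.1  0.3  0.2 -0.2 -0.7]
phi [  13.   43.   73.  104.  137.  170. -159. -130. -101.  -74.  -46.  -17.]
Ft [-7.6 -6.3 -6.2 -5.4 -3.9 -3.1 -2.1 -2.6 -3.9 -5.  -5.3 -7. ]
Fr [-0.4  0.3  2.8  4.3  6.7  4.9  0.7 -1.7 -4.  -4.3 -3.2 -1.8]
Fz [ 7.9  9.1 10.3  8.6  6.7  5.8  6.2  6.9  4.7  4.   4.1  6.2]
drag -4.850043836328522 amp 2.316449789440614 delta deg -110.05243391996763 res [-0.4  0.7  0.1 -0.3 -0.1 -0.3  0.4  0.2 -0.3 -0.3  0.5 -0.3]
pin angle for heavy down 290.0524339199676
```

Amplitude 2.3 N is in the expected range and the sine fit is clean; heavy side down comes at pin angle ≈ 290°. The apparent drag (4.85 N) exceeds 3.4 N because of collar friction. A reverse pass around the bottom will cancel that.

```bash
python3 - <<'E'
from h import *
for i in range(5): rows(349-30*i,319-30*i,10)
E
```

```text
349 319 [[[0.04,-0.26,-0.04],0],[[0.08,-0.51,-0.1],0],[[0.13,-0.76,-0.16],0],[[0.2,-1.0,-0.23],0],[[0.27,-1.24,-0.32],0],[[0.34,-1.47,-0.41],0],[[0.43,-1.7,-0.51],0],[[0.52,-1.91,-0.62],0],[[0.62,-2.12,-0.74],0],[[0.73,-2.33,-0.87],0]]
319 289 [[[0.11,-0.19,-0.14],0],[[0.23,-0.38,-0.28],0],[[0.36,-0.55,-0.43],0],[[0.49,-0.71,-0.59],0],[[0.63,-0.86,-0.75],0],[[0.77,-1.01,-0.92],0],[[0.92,-1.13,-1.09],0],[[1.07,-1.25,-1.27],0],[[1.22,-1.36,-1.46],0],[[1.38,-1.45,-1.64],0]]
289 259 [[[0.16,-0.08,-0.19],0],[[0.32,-0.14,-0.39],0],[[0.49,-0.2,-0.58],0],[[0.65,-0.24,-0.78],0],[[0.82,-0.26,-0.98],0],[[0.99,-0.27,-1.18],0],[[1.16,-0.27,-1.38],0],[[1.33,-0.25,-1.58],0],[[1.49,-0.22,-1.78],0],[[1.66,-0.18,-1.98],0]]
259 229 [[[0.16,0.06,-0.2],0],[[0.33,0.13,-0.39],0],[[0.49,0.21,-0.58],0],[[0.64,0.31,-0.77],0],[[0.8,0.41,-0.95],0],[[0.95,0.54,-1.13],0],[[1.09,0.67,-1.3],0],[[1.23,0.81,-1.47],0],[[1.37,0.97,-1.63],0],[[1.5,1.13,-1.78],0]]
229 199 [[[0.12,0.18,-0.15],0],[[0.24,0.36,-0.29],0],[[0.35,0.56,-0.42],0],[[0.46,0.76,-0.55],0],[[0.56,0.98,-0.66],0],[[0.65,1.2,-0.77],0],[[0.73,1.43,-0.87],0],[[0.8,1.66,-0.96],0],[[0.87,1.9,-1.04],0],[[0.93,2.15,-1.11],0]]
```

Request:
jog_arm([
  [[0.04, -0.26, -0.04], 0],
  [[0.08, -0.51, -0.1], 0],
  [[0.13, -0.76, -0.16], 0],
  [[0.2, -1.0, -0.23], 0],
  [[0.27, -1.24, -0.32], 0],
  [[0.34, -1.47, -0.41], 0],
  [[0.43, -1.7, -0.51], 0],
  [[0.52, -1.91, -0.62], 0],
  [[0.62, -2.12, -0.74], 0],
  [[0.73, -2.33, -0.87], 0],
])

```text
time: 24.25
ee_pos: [0.5837, 0.0956, 0.2099]
orientation: [[-0.002, 0.159, 0.987], [0.004, 0.987, -0.159], [-1.0, 0.004, -0.002]]
contact_force: [-4.3, 7.3, 3.6]
gripper_width: 0.0261
```

Request:
jog_arm([
  [[0.11, -0.19, -0.14], 0],
  [[0.23, -0.38, -0.28], 0],
  [[0.36, -0.55, -0.43], 0],
  [[0.49, -0.71, -0.59], 0],
  [[0.63, -0.86, -0.75], 0],
  [[0.77, -1.01, -0.92], 0],
  [[0.92, -1.13, -1.09], 0],
  [[1.07, -1.25, -1.27], 0],
  [[1.22, -1.36, -1.46], 0],
  [[1.38, -1.45, -1.64], 0],
])

```text
time: 25.25
ee_pos: [0.5673, 0.0839, 0.1976]
orientation: [[0.004, 0.159, 0.987], [0.004, 0.987, -0.159], [-1.0, 0.005, 0.003]]
contact_force: [-2.3, 6.0, 7.8]
gripper_width: 0.0263
```

Request:
jog_arm([
  [[0.16, -0.08, -0.19], 0],
  [[0.32, -0.14, -0.39], 0],
  [[0.49, -0.2, -0.58], 0],
  [[0.65, -0.24, -0.78], 0],
  [[0.82, -0.26, -0.98], 0],
  [[0.99, -0.27, -1.18], 0],
  [[1.16, -0.27, -1.38], 0],
  [[1.33, -0.25, -1.58], 0],
  [[1.49, -0.22, -1.78], 0],
  [[1.66, -0.18, -1.98], 0],
])

```text
time: 26.25
ee_pos: [0.5482, 0.0831, 0.1819]
orientation: [[0.006, 0.16, 0.987], [-0.001, 0.987, -0.16], [-1.0, 0.0, 0.006]]
contact_force: [-2.9, 0.1, 11.0]
gripper_width: 0.0261
```

Request:
jog_arm([
  [[0.16, 0.06, -0.2], 0],
  [[0.33, 0.13, -0.39], 0],
  [[0.49, 0.21, -0.58], 0],
  [[0.64, 0.31, -0.77], 0],
  [[0.8, 0.41, -0.95], 0],
  [[0.95, 0.54, -1.13], 0],
  [[1.09, 0.67, -1.3], 0],
  [[1.23, 0.81, -1.47], 0],
  [[1.37, 0.97, -1.63], 0],
  [[1.5, 1.13, -1.78], 0],
])

```text
time: 27.25
ee_pos: [0.5312, 0.0954, 0.1662]
orientation: [[0.003, 0.161, 0.987], [-0.004, 0.987, -0.161], [-1.0, -0.004, 0.004]]
contact_force: [-4.0, -3.1, 10.7]
gripper_width: 0.0259
```

Request:
jog_arm([
  [[0.12, 0.18, -0.15], 0],
  [[0.24, 0.36, -0.29], 0],
  [[0.35, 0.56, -0.42], 0],
  [[0.46, 0.76, -0.55], 0],
  [[0.56, 0.98, -0.66], 0],
  [[0.65, 1.2, -0.77], 0],
  [[0.73, 1.43, -0.87], 0],
  [[0.8, 1.66, -0.96], 0],
  [[0.87, 1.9, -1.04], 0],
  [[0.93, 2.15, -1.11], 0],
])

```text
time: 28.25
ee_pos: [0.5221, 0.1174, 0.1558]
orientation: [[-0.001, 0.162, 0.987], [-0.007, 0.987, -0.162], [-1.0, -0.007, 0.001]]
contact_force: [-4.4, -5.3, 7.7]
gripper_width: 0.026
```

```bash
cat >> fit.py <<'E'
D2=np.array([[.5837,.0956,.2099,-4.3,7.3,3.6],[.5673,.0839,.1976,-2.3,6.,7.8],[.5482,.0831,.1819,-2.9,.1,11.],[.5312,.0954,.1662,-4,-3.1,10.7],[.5221,.1174,.1558,-4.4,-5.3,7.7]])
DD=np.r_[D,D2];s=np.r_[-np.ones(12),np.ones(5)]
P=(DD[:,:3]-o)@R*1000;F=(DD[:,3:]+[0,0,.6])@R
ph=np.arctan2(P[:,1]-b.x[1],P[:,0]-b.x[0]);Ft=-np.sin(ph)*F[:,0]+np.cos(ph)*F[:,1];Fr=np.cos(ph)*F[:,0]+np.sin(ph)*F[:,1]
print('rev phi',np.degrees(ph[12:]).round(),'Ft',Ft[12:].round(1),'Fz',F[12:,2].round(1),'Fr',Fr[12:].round(1))
for A in(np.c_[s,np.sin(ph),np.cos(ph)],np.c_[s,s*F[:,2],np.sin(ph),np.cos(ph)],np.c_[s,s*F[:,2],s*abs(Fr),np.sin(ph),np.cos(ph)]):
    c=np.linalg.lstsq(A,Ft,rcond=None)[0]
    print(c.round(2),'amp',np.hypot(*c[-2:]).round(2),'pin for down',((180-np.degrees(np.arctan2(c[-1],c[-2])))%360).round(1),'rms',(Ft-A@c).std().round(2))
E
python3 fit.py | tail -4
```

```text
rev phi [ -40.  -67.  -96. -126. -156.] Ft [4.1 4.8 5.3 5.9 6.5] Fz [ 6.7  8.5 10.7 10.9  8.6] Fr [-5.3 -4.  -0.1  0.3  0. ]
[ 4.78 -0.69 -2.  ] amp 2.11 pin for down 289.0 rms 0.38
[ 6.1  -0.19 -1.17 -2.13] amp 2.43 pin for down 298.8 rms 0.33
[ 4.69 -0.04  0.13 -0.8  -2.25] amp 2.39 pin for down 289.6 rms 0.3
```

All fits agree (289–299°), and directly, forward −4.9 N against reverse +4.8 N at −67° balance. So the target is pin angle ≈ 291° (−69°), commanded to 294° to allow for lag.

```bash
python3 - <<'E'
from h import *
rows(199,229,10);rows(229,259,10);rows(259,294,12)
E
```

```text
199 229 [[[-0.06,-0.25,0.07],0],[[-0.13,-0.49,0.15],0],[[-0.2,-0.72,0.24],0],[[-0.28,-0.95,0.34],0],[[-0.37,-1.17,0.45],0],[[-0.47,-1.38,0.56],0],[[-0.58,-1.59,0.69],0],[[-0.69,-1.78,0.82],0],[[-0.81,-1.97,0.96],0],[[-0.93,-2.15,1.11],0]]
229 259 [[[-0.13,-0.17,0.15],0],[[-0.27,-0.32,0.32],0],[[-0.41,-0.47,0.48],0],[[-0.55,-0.6,0.66],0],[[-0.7,-0.72,0.83],0],[[-0.85,-0.83,1.02],0],[[-1.01,-0.92,1.2],0],[[-1.17,-1.01,1.39],0],[[-1.33,-1.08,1.59],0],[[-1.5,-1.13,1.78],0]]
259 294 [[[-0.16,-0.04,0.19],0],[[-0.32,-0.07,0.39],0],[[-0.49,-0.09,0.58],0],[[-0.65,-0.09,0.78],0],[[-0.81,-0.08,0.97],0],[[-0.98,-0.06,1.16],0],[[-1.14,-0.02,1.36],0],[[-1.3,0.02,1.55],0],[[-1.46,0.08,1.74],0],[[-1.62,0.16,1.92],0],[[-1.77,0.24,2.11],0],[[-1.92,0.34,2.29],0]]
```

Request:
jog_arm([
  [[-0.06, -0.25, 0.07], 0],
  [[-0.13, -0.49, 0.15], 0],
  [[-0.2, -0.72, 0.24], 0],
  [[-0.28, -0.95, 0.34], 0],
  [[-0.37, -1.17, 0.45], 0],
  [[-0.47, -1.38, 0.56], 0],
  [[-0.58, -1.59, 0.69], 0],
  [[-0.69, -1.78, 0.82], 0],
  [[-0.81, -1.97, 0.96], 0],
  [[-0.93, -2.15, 1.11], 0],
])

```text
time: 29.25
ee_pos: [0.5292, 0.0981, 0.1645]
orientation: [[-0.002, 0.159, 0.987], [0.002, 0.987, -0.159], [-1.0, 0.002, -0.003]]
contact_force: [-4.6, 4.2, 4.2]
gripper_width: 0.0262
```

Request:
jog_arm([
  [[-0.13, -0.17, 0.15], 0],
  [[-0.27, -0.32, 0.32], 0],
  [[-0.41, -0.47, 0.48], 0],
  [[-0.55, -0.6, 0.66], 0],
  [[-0.7, -0.72, 0.83], 0],
  [[-0.85, -0.83, 1.02], 0],
  [[-1.01, -0.92, 1.2], 0],
  [[-1.17, -1.01, 1.39], 0],
  [[-1.33, -1.08, 1.59], 0],
  [[-1.5, -1.13, 1.78], 0],
])

```text
time: 30.25
ee_pos: [0.5445, 0.0845, 0.179]
orientation: [[-0.004, 0.158, 0.987], [0.003, 0.987, -0.158], [-1.0, 0.002, -0.004]]
contact_force: [-5.9, 5.6, 2.0]
gripper_width: 0.0261
```

Request:
jog_arm([
  [[-0.16, -0.04, 0.19], 0],
  [[-0.32, -0.07, 0.39], 0],
  [[-0.49, -0.09, 0.58], 0],
  [[-0.65, -0.09, 0.78], 0],
  [[-0.81, -0.08, 0.97], 0],
  [[-0.98, -0.06, 1.16], 0],
  [[-1.14, -0.02, 1.36], 0],
  [[-1.3, 0.02, 1.55], 0],
  [[-1.46, 0.08, 1.74], 0],
  [[-1.62, 0.16, 1.92], 0],
  [[-1.77, 0.24, 2.11], 0],
  [[-1.92, 0.34, 2.29], 0],
])

```text
time: 31.45
ee_pos: [0.5659, 0.0837, 0.197]
orientation: [[-0.008, 0.158, 0.987], [0.001, 0.987, -0.158], [-1.0, -0.0, -0.008]]
contact_force: [-7.8, 3.8, -1.6]
gripper_width: 0.0259
```

Request:
jog_arm([
  [[0, 0, 0], 0],
  [[0, 0, 0], 0],
  [[0, 0, 0], 0],
  [[0, 0, 0], 0],
  [[0, 0, 0], 0],
])

```text
time: 31.95
ee_pos: [0.5663, 0.0838, 0.1973]
orientation: [[-0.007, 0.159, 0.987], [0.002, 0.987, -0.159], [-1.0, 0.001, -0.007]]
contact_force: [-7.0, 4.5, 0.2]
gripper_width: 0.0259
```

```bash
cat > fin.py <<'E'
from h import *
gp();p=np.load('p.npy');a,R=axle(p);o=manip.get_obs();q=R.T@(o['ee_pos']-a)*1000-[-3.76,2.22,0];print('pin angle',np.degrees(np.arctan2(q[1],q[0])))
c=cap('side');C=proj(c,pinpt(p,.02,np.radians(-69)))[0].astype(int)
im=c['color'][C[1]-65:C[1]+65,C[0]-75:C[0]+75];th=np.linspace(0,6.28,40)
im=cv2.resize(im,None,fx=4,fy=4,interpolation=cv2.INTER_CUBIC)
for ph in(-69,):
    k=proj(c,[pinpt(p,.006,np.radians(ph))+.014*(np.cos(t)*R[:,0]+np.sin(t)*R[:,1]) for t in th])
    cv2.polylines(im,[((k-C+[75.5,65.5])*4).round().astype(int)],True,(255,0,0),1)
cv2.imwrite('pics/fin.png',im[...,::-1]);print(np.abs(manip.get_obs()['joint_velocities']).max())
E
python3 fin.py
```

```text
t 31.95 p [0.5663 0.0838 0.1973] x [-0.007  0.002 -1.   ] yaw 80.9 F [-7.04  4.53  0.23] M [0.91 1.25 0.13] w 0.0259
G rel foot (axle mm) [-31.1 -35.1  60.1] F axle [-5.73  3.34  5.11]
pin angle -68.31864923878499
0.001978876966652436
```

View pics/fin.png

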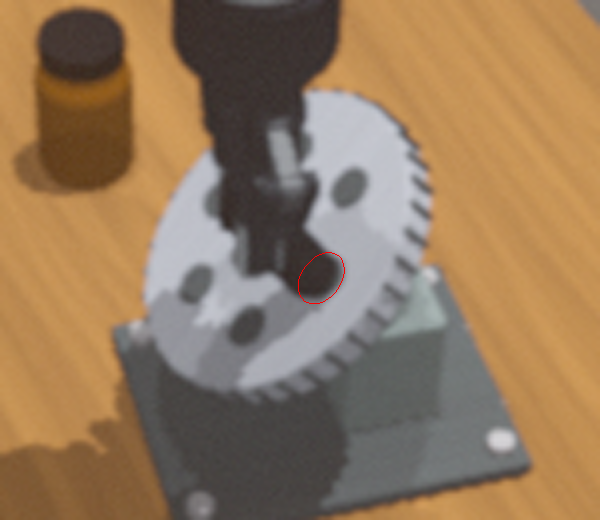

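The sleeve end lies on the foot circle at (320,278). The wheel is still, the pin is at −68°, the gripper still holds the sleeve and there is 5 N of axial push. Handing in.

```bash
python3 -c "
from h import *
print(ticket.close_job());st()"
```

```text
the job is handed in; nothing more can be done
None
the job is handed in; nothing more can be done
```

I pushed the sleeve home on the crank pin, cranked the wheel to find its heavy side, and handed in at about 32 s with that side down by my estimate. The hand-in reports no verdict.

- **Fitting the sleeve:** I gripped the largest tube and tilted it 40° in the jaws by pulling it against the wheel's upper rim. I then pushed it onto the pin until about 17 N built up along the axis. Pictures showed its end at the pin's foot.
- **Finding the heavy side:** I cranked one full turn forward, so the heavy side went over the top at about 0.5 rad/s. I then cranked 150° back to cancel friction. The heavy side's pull came out at 2.1–2.4 N at the pin, within the stated 1.9–2.7 N.
- **Last checks:** The pin sits at −68° from the wheel's top, where forward and reverse forces balance. The sleeve end is on the foot circle, and the arm is still, gripping at 40 N with about 5 N along the axis. In the last side picture the jar had not visibly moved. I never moved near the bin or the screwdriver after gripping, but I did not check either by picture at the end.
- **Disagreements:** Apparent drag was about 4.8 N against the stated 3.4 N, which I put down to sleeve and collar friction. One fit placed the heavy side at the bottom at 299° instead of 289–290°. That is about 7° from where I left the pin (292°), within the 25° allowed.

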